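Nip up the window ring of the exhibit camera with a two-pin spanner

TASK

Take the two-pin spanner out of its cut-out in the tool tray, feel both of its pins into the two holes of the camera's window ring and tighten the ring clockwise (seen from above) until it comes up solid against its stop. Only the spanner may touch the camera, so bear on it lightly and stop turning as soon as the ring is home, then put the spanner back in its cut-out, pins down. Leave the package and the two phones where they lie.

Things in the scene. Friction and masses are not known exactly. Their poses are not given: they have to be found in the camera images.
- ring_face (a point): Centre of the upper face of the camera's window ring, on its turning axis, 152 mm above the table. z up, x towards the cable gland; this frame does not turn with the ring. Flat aluminium ring, 83 mm outside, 47 mm inside, its face 2 mm above the housing's steel rim (86 to 108 mm across) and 6 mm above the window glass inside it.
- ring (a joint): Angle of the ring on its thread, rad, growing clockwise from above (tightening). Starts at 0.5 to 0.8; 1.4 is home, a solid stop; 0 is the slack end. It does not tell where the holes are. The ring turns stiffly, 0.22 to 0.27 N m, and stays where it is left; pins pressed on its face with under 5 N slide over it without turning it.
- camera: Steel camera, window up, on a grey foot 160 x 160 x 12 mm fixed to the table; origin on the table under the axis, axes as ring_face. Its ring has two round holes, 7 mm wide, 9 mm deep, opposite each other, 32 mm from the axis. The holes' place is not measured: at the start the line through them is within 30 degrees of this x axis, to either side. See or feel for them.
- spanner_grip (a point): Centre of the spanner's black grip, an upright fin 50 mm long (x), 12 mm thick (y), 40 mm tall (z). Grip it across its thickness from above, firmly (50 N or more, else it twists in the fingers). Below it is a steel bar 86 x 22 x 8 mm along x, its underside 28 mm below this point, with two pins standing down from it. About 0.16 kg.
- spanner: The two-pin spanner; origin in the middle of the underside of its bar, x along the bar, z up, away from the pins. The pins are 7 mm long, 32 mm from the middle at either side, 5 mm across, their lower 3.5 mm tapering to 2.6 mm at the tip; with both in the holes the bar lies flat on the ring.
- pin_a (a point): Middle of the tip of the spanner's pin at its +x end.
- pin_b (a point): Middle of the tip of the spanner's pin at its -x end.
- pins_mid (a point): Point half-way between the two pin tips, 7 mm below the underside of the bar.
- tray_slot (a point): Middle of the spanner's cut-out in the dark foam tool tray (200 x 150 mm, 28 mm high, fixed), at the height of the shoulders that carry the bar, 22 mm above the table, 6 mm below the tray's surface. Cut-out 94 mm long (x), 28 mm wide (y), with a channel for the pins along its middle, 11 mm wide, 12 mm deeper. z up. The spanner may lie either way round.
- package_mid (a point): Centre of a brown taped package, 150 x 100 x 55 mm. Leave alone.
- phone_mid (a point): Centre of a flat black phone, 150 x 72 x 9 mm. Leave alone.
- keyphone_mid (a point): Centre of a small phone with keys, 110 x 48 x 16 mm. Leave alone.
Not all that is in view belongs to the job. Leave any purple or turquoise look-alike of the spanner alone.

How it is judged (in metres and radians):
On the way, in this order (a step that is already met when the one before it is completed fails the run):
1. both pins of the spanner are down in the ring's two holes, the ring not yet home (z of each of pin_a, pin_b in the frame of ring_face below -0.004 m and horizontal distance between pins_mid and ring_face below 0.004 m and value of joint ring below 1.2 rad), for 0.2 s.
2. the ring has been turned home with both pins still in its holes (z of each of pin_a, pin_b in the frame of ring_face below -0.003 m and horizontal distance between pins_mid and ring_face below 0.004 m and value of joint ring above 1.36 rad), for 0.1 s.
At the end, for the whole second after the job is handed in: The ring is home (joint ring above 1.35 rad, stop at 1.4) and the spanner lies at rest in its cut-out in the tray, pins down: bar on the shoulders within 3 mm in height, within 7 mm along and 5 mm across the cut-out's middle, tilted less than 0.08 rad (value of joint ring above 1.35 rad and x of spanner in the frame of tray_slot between -0.007 and 0.007 m and y of spanner in the frame of tray_slot between -0.005 and 0.005 m and z of spanner in the frame of tray_slot between -0.003 and 0.003 m and angle between spanner's own z axis and vertical below 0.08 rad and linear speed of spanner below 0.02 m/s); the robot touches nothing.
It fails at once if the spanner bears on the camera with more than 45 N (contact force between spanner and camera above 45 N).
It fails at once if the robot itself touches the camera (contact force between any of the arm, the fingers and camera above 1 N).
It fails at once if the package, the phone or the key phone is moved more than 10 mm (distance of any of package_mid, phone_mid, keyphone_mid from where it was at the start of the episode above 0.01 m).
It also fails if it takes over 72 s, if anything falls off the work surface, if the arm or the gripper's body presses on something with over 40 N, if the wrist force passes 120 N, or if a joint passes its speed limit or range.

ROBOT

A 6-joint arm with a two-finger parallel gripper is mounted at the origin on the work surface. World frame = base frame: x ahead of the robot, y to its left, z up, the work surface at z = 0. Lengths are in m, angles in degrees, forces in N, time in s.
With the tool pointing down it reaches from about 0.35 to 0.875 m from the base axis. Payload 4.2 kg.
Tool frame: the origin (TCP) lies midway between the tips of the shut fingers; the grasp point (between the pads) lies 19 mm behind it; z points along the fingers, y is the line along which they close (so a half turn about z gives the same grasp; the last joint's range is limited). The gripper opens to 87 mm and grips with 3 to 60 N. Pads are 19 mm wide; open, the fingers measure 117 mm over their backs; the gripper's body (75 mm by 190 mm) begins 51 mm behind the grasp point.
Start: joints at [-62.361, 22.042, 0.453, 0, -68.411, -14.817], TCP at [0.139, -0.609, 0.191] pointing down, gripper open.
Joint ranges: [-179.83, 179.83], [-69.29, 118.12], [-61.27, 80.66], [-181.25, 117.63], [-171.15, -9.14], [-177.46, 177.46]. Speed limits (degrees/s): [159.86, 159.86, 180, 180, 180, 180].

INTERFACE

Orientations are given as a 3x3 rotation matrix whose columns are the frame's x, y, z axes.
In Python, from workcell import r, cams gives the robot as it stands. The module is installed in compiled form; this text tells all that it offers.
- The arm moves only by the shell command python3 -m handwheel 'ROWS'. ROWS is JSON, a list of rows, each a list of 3 entries, a list of its own where there are three numbers: the turn, a rotation vector about the tool's x, y, z in rad, then the shift along the tool's x, y, z in mm, then the closure, from 0 (fully open) to 1 (shut). A call has 1 to 8 rows; each row shifts and turns the commanded pose from where the row before left it, along the tool's axes as they then stand; what a row does not reach is not made up. A row lasts 1/8 s, in which the tool goes at most 62.5 mm and 10.7 degrees, less where a joint would pass 70% of its speed; a pose out of reach is approached as far as the arm can. A call is refused whole if a number of a shift passes 62.5 or a number of a turn 0.188, either way. A call with a gripper value outside its range is refused whole. The fingers move at their own pace and stop on an object; the grip force is fixed at half the most. Time passes only in rows, so rows that do not move let the fingers close. It gives the time, the measured TCP pose, the force, the opening and the grip force at its end, in the units of the state.
- r.read_state(): the state, without advancing time (a new reading comes with each control period).
- cams.camera(name): name is "scene" or "top" or "wrist"; returns a dict with "image" (420x560x3 uint8, red, green, blue), "camera_matrix" (3x3 intrinsics, pixels), "xyz" and "attitude" of the camera in the world. Camera axes: x right, y down, z forward; pixel columns grow to the right and rows downward; lengths in m; the calibration is good to about 2 mm. A picture is of the moment at which its call begins. There is no depth.
- r.job_done(): hands the job in; it is judged then, once.
The state is a dict: "time": time; "qpos": joint angles; "qvel": joint speeds; "tau": joint torques, N m; "tool_pos": TCP position; "tcp_rot": TCP orientation; "ft_force": force on the tool from outside, world axes, zero at the start; "wrist_torque": the same for the moment, N m; "grip_width": finger opening in m; "grasp_force": force on a finger pad.
Only numpy, scipy, OpenCV 4.12 (cv2) and the standard library are available. Lean on these libraries where they do the work, as an engineer would, in place of code of your own. Each camera call takes 0.05 s, during which the arm holds its last target. There are 200 camera calls.

## Working session

There is one attempt and no reset: what is moved stays moved. The work goes in short steps, Python scripts to look and compute and a shell command to move; the robot and the scene stay as the last step left them, time stands still between calls to the robot, and variables do not carry over. Pictures are saved under pics/ and viewed, at most 10 in all, crops included, and the job is handed in when it is done.

```bash
mkdir -p pics
cat > h.py <<'E'
import numpy as np, cv2
from workcell import r, cams
def shot(n,f=None):
    c=cams.camera(n)
    if f: cv2.imwrite('pics/'+f,c['image'][:,:,::-1])
    return c
def ray(c,u,v,z):
    K=np.array(c['camera_matrix']);R=np.array(c['attitude']);p=np.array(c['xyz'])
    d=R@np.linalg.solve(K,[u,v,1.]); return p+d*(z-p[2])/d[2]
def proj(c,P):
    K=np.array(c['camera_matrix']);R=np.array(c['attitude']);p=np.array(c['xyz'])
    q=K@(R.T@(np.array(P)-p)); return q[:2]/q[2]
E
python3 - <<'E'
from h import *
for n in('top','scene'):
    c=shot(n,n+'0.png'); print(n,c['xyz'],np.round(c['attitude'],3),c['camera_matrix'])
s=r.read_state();print(s)
a=[cv2.imread('pics/top0.png'),]
E
```

```text
top [ 0.42365907 -0.0612181   1.21834954] [[ 0.014 -0.995  0.1  ]
 [-1.    -0.014  0.002]
 [-0.    -0.1   -0.995]] [[491.02613346   0.         279.71032066]
 [  0.         491.02613346 215.99091204]
 [  0.           0.           1.        ]]
scene [0.94138203 0.60023023 0.70950134] [[-0.875  0.279 -0.397]
 [ 0.485  0.535 -0.692]
 [ 0.019 -0.798 -0.603]] [[380.1907125    0.         274.53666272]
 [  0.         380.1907125  214.92010302]
 [  0.           0.           1.        ]]
{'time': 0.1, 'qpos': array([-6.23608565e+01,  2.20859149e+01,  3.88630448e-01, -2.46744716e-02,
       -6.84098905e+01, -1.48172824e+01]), 'qvel': array([ 0.0123917 , -0.09669076,  0.17985339,  0.06610143, -0.05212864,
       -0.09124864]), 'tau': array([-6.79236964e-04, -3.91689920e+01,  1.87933248e+01,  4.23189014e+00,
        1.34301532e-02, -7.32484204e-05]), 'tool_pos': array([ 0.13859305, -0.60884143,  0.18998232]), 'tcp_rot': array([[-9.75099966e-01, -2.21765177e-01, -5.12996359e-04],
       [-2.21765752e-01,  9.75098229e-01,  1.84283364e-03],
       [ 9.15455127e-05,  1.91071204e-03, -9.99998170e-01]]), 'ft_force': array([0.12113351, 0.55002531, 0.40535996]), 'wrist_torque': array([-0.00362393,  0.00244942,  0.00624225]), 'grasp_force': 0.0, 'grip_width': 0.08706649391520446}
```

View pics/top0.png

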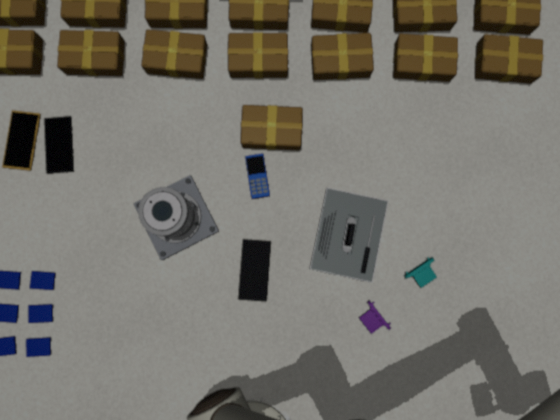

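View pics/scene0.png

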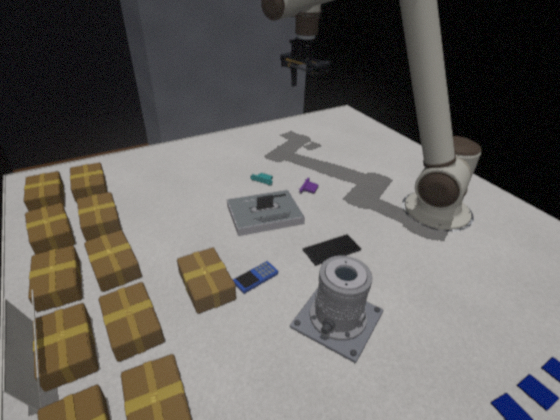

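The top view shows the tray at (349,235), with the steel bar and black grip in its middle. The camera ring is at (164,211), the phone at (255,270), the keyphone at (258,176) and the package at (272,127).
Things that could be taken for the spanner: the black fin on a light bar at (349,234), a dark strip in the tray at (365,260), the purple look-alike at (374,318) and the turquoise one at (422,272). I choose (349,234) and will check it in a close crop.

Run:
```python
from h import *
a=cv2.imread('pics/top0.png')
f=lambda x0,y0:cv2.resize(a[y0:y0+100,x0:x0+80],(400,500),interpolation=cv2.INTER_CUBIC)
cv2.imwrite('pics/crop1.png',np.hstack([f(308,185),f(130,165)]))
b=cv2.imread('pics/scene0.png')
```

```text
(no output)
```

View pics/crop1.png

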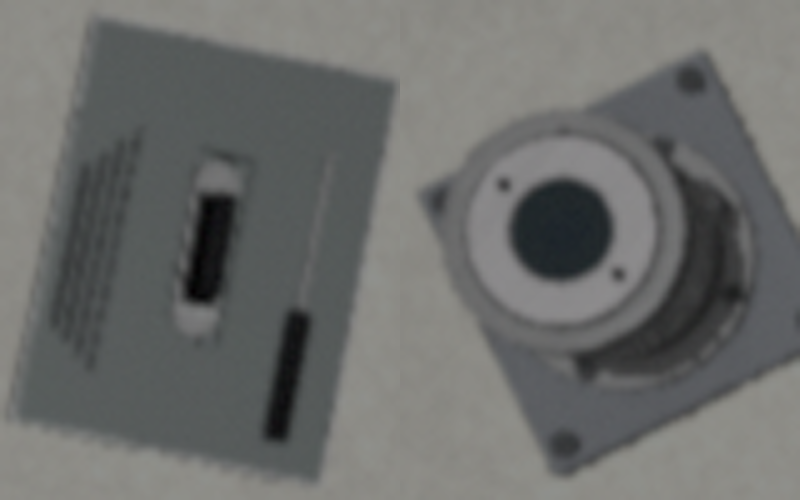

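The crop confirms the spanner: a steel bar with a black fin, lying in a cut-out. The bar ends are at crop (220,178) and (193,322). The dark strip is a screwdriver. The ring's two holes show at crop (504,184) and (618,274).

```bash
cat > m.py <<'E'
from h import *
a=cv2.cvtColor(cv2.imread('pics/top0.png'),cv2.COLOR_BGR2GRAY).astype(float)
c=cams.camera('top')
def dark(u,v,R=3):
    u0,v0=int(round(u)),int(round(v)); w=a[v0-R:v0+R+1,u0-R:u0+R+1]; w=np.clip(np.median(w)-15-w,0,None)
    y,x=np.mgrid[-R:R+1,-R:R+1]; return u0+(w*x).sum()/w.sum(), v0+(w*y).sum()/w.sum()
g=lambda X,Y,x0,y0:((X+.5)/5-.5+x0,(Y+.5)/5-.5+y0)
H=[ray(c,*dark(*g(X,Y,130,165)),.152) for X,Y in((104,184),(218,274))]
print('holes',H,'mid',(H[0]+H[1])/2,'d',np.linalg.norm(H[0]-H[1]),'ang',np.degrees(np.arctan2(*(H[1]-H[0])[1::-1])))
# ring axis from bright ring + glass: glass contour at z .146
m=(a<70).astype(np.uint8); m2=np.zeros_like(m); m2[195:226,147:178]=m[195:226,147:178]
k=max(cv2.findContours(m2,0,1)[0],key=cv2.contourArea); (e,ax,_)=cv2.fitEllipse(k); print('glass',e,ax,ray(c,*e,.15))
# spanner bar bright
m=np.zeros_like(m); m[205:265,335:365]=(a[205:265,335:365]>135); 
ys,xs=np.nonzero(m); print(len(xs),xs.min(),xs.max(),ys.min(),ys.max())
E1=ray(c,*g(220-0,158,308,185),.03);E2=ray(c,*g(190,338,308,185),.03)
print('bar ends',E1,E2,'len',np.linalg.norm(E1-E2),'mid',(E1+E2)/2,np.degrees(np.arctan2(*(E1-E2)[1::-1])))
m=np.zeros_like(m); m[215:252,338:362]=(a[215:252,338:362]<45)
k=max(cv2.findContours(m,0,1)[0],key=cv2.contourArea); q=cv2.minAreaRect(k); print('fin',q,ray(c,*q[0],.07),ray(c,*q[0],.05))
b=cv2.boxPoints(q);print([ray(c,*p,.07)[:2].round(3) for p in b])
T=[ray(c,*g(X,Y,308,185),.028)[:2] for X,Y in((92,15),(400,82),(318,482),(10,418))];print('tray',np.mean(T,0),[np.linalg.norm(T[i]-T[i-1]) for i in range(4)],np.degrees(np.arctan2(*(T[0]-T[3])[::-1])))
F=[ray(c,*g(X,Y,130,165),.012)[:2] for X,Y in((305,48),(160,475))];print('foot corners',F)
E
python3 m.py
```

```text
holes [array([0.55856848, 0.22459166, 0.152     ]), array([0.52182898, 0.17509913, 0.152     ])] mid [0.54019873 0.19984539 0.152     ] d 0.061638475857969985 ang -126.58739263349226
glass (161.78582763671875, 210.4946746826172) (18.48828887939453, 19.21319007873535) [0.53913613 0.19909101 0.15      ]Traceback (most recent call last):
  File "m.py", line 15, in <module>
    ys,xs=np.nonzero(m); print(len(xs),xs.min(),xs.max(),ys.min(),ys.max())
                                       ~~~~~~^^
    return umr_minimum(a, axis, None, out, keepdims, initial, where)
ValueError: zero-size array to reduction operation minimum which has no identity
```

```bash
sed -i '/^ys,xs/d' m.py; python3 m.py
```

```text
holes [array([0.55856848, 0.22459166, 0.152     ]), array([0.52182898, 0.17509913, 0.152     ])] mid [0.54019873 0.19984539 0.152     ] d 0.061638475857969985 ang -126.58739263349226
glass (161.78582763671875, 210.4946746826172) (18.48828887939453, 19.21319007873535) [0.53913613 0.19909101 0.15      ]
bar ends [ 0.5446792  -0.23383253  0.03      ] [ 0.45711977 -0.21931353  0.03      ] len 0.08875502931552219 mid [ 0.50089948 -0.22657303  0.03      ] -9.415049250157827
fin ((349.6922912597656, 234.03846740722656), (6.864063739776611, 20.98442268371582), 11.309932708740234) [ 0.49855984 -0.22353874  0.07      ] [ 0.49986433 -0.22636577  0.05      ]
[array([ 0.476, -0.211]), array([ 0.524, -0.22 ]), array([ 0.521, -0.236]), array([ 0.473, -0.227])]
tray [ 0.50107983 -0.22688533] [np.float64(0.20071392161215704), np.float64(0.15381356770779142), np.float64(0.19875199344596983), np.float64(0.15104498049847337)] -11.08430769495429
foot corners [array([0.64597501, 0.16442022]), array([0.43317265, 0.22855921])]
```

```bash
python3 -m handwheel '[[[0,0,0.138],[0,0,0],0.6],[[0,0,0.138],[0,0,0],0.6],[[0,0,0.139],[0,0,0],0.6],[[0,0,0],[-31,49,0],0.6],[[0,0,0],[-31,49,0],0.6],[[0,0,0],[-31,49,0],0.6],[[0,0,0],[-31,49,0],0.6],[[0,0,0],[-31,49,0],0.6]]'
python3 -m handwheel '[[[0,0,0],[-31,49,0],0.6],[[0,0,0],[-31,49,0],0.6],[[0,0,0],[-31,49,0],0.6],[[0,0,0],[-31,49,0],0.6],[[0,0,0],[0,0,0],0.6]]'
python3 - <<'E'
from h import *
c=shot('wrist','w1.png');s=r.read_state();print(s['tool_pos'],s['tcp_rot'].round(3),s['grip_width'],s['qpos'].round(1))
print(c['xyz'],[proj(c,P) for P in((.5,-.225,.07),(.5,-.225,.03))])
E
```

```text
time: 1.2
tool_pos: [0.3385, -0.3968, 0.191]
tcp_rot: [[-0.982, 0.19, 0.0], [0.19, 0.982, -0.0], [-0.0, -0.0, -1.0]]
ft_force: [1.5, 0.3, -0.3]
grip_width: 0.0352
grasp_force: 0.0
time: 1.82
tool_pos: [0.4986, -0.2268, 0.1905]
tcp_rot: [[-0.983, 0.185, -0.0], [0.185, 0.983, 0.0], [0.0, 0.0, -1.0]]
ft_force: [0.0, -0.3, 1.8]
grip_width: 0.0346
grasp_force: 0.0
[ 0.49721592 -0.22799158  0.19045541] [[-0.982  0.187 -0.001]
 [ 0.187  0.982  0.   ]
 [ 0.001  0.    -1.   ]] 0.03491374340183637 [ -7.7  14.5 -10.6  -0.  -65.  -93.1]
[ 0.43285404 -0.21383191  0.38409101] [array([283.53093317, 196.49421668]), array([283.35698522, 187.83514635])]
```

View pics/w1.png

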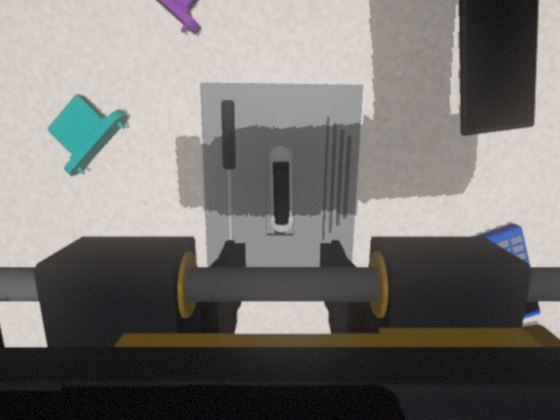

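The wrist view shows the fin at (281,193) with its bar in the cut-out and the screwdriver to its left. Both lie along the tool's x axis.

```bash
cat > fin.py <<'E'
from h import *
c=cams.camera('wrist'); s=r.read_state()
a=cv2.cvtColor(c['image'],cv2.COLOR_RGB2GRAY)
m=np.zeros_like(a); m[145:236,262:302]=(a[145:236,262:302]<30)
k=max(cv2.findContours(m,0,1)[0],key=cv2.contourArea); q=cv2.minAreaRect(k); print(q,cv2.boundingRect(k))
b=[ray(c,*p,.07) for p in cv2.boxPoints(q)]
print(np.round(b,4)); P=np.mean(b,0); print('fin',P)
e=max([b[i]-b[i-1] for i in range(4)],key=np.linalg.norm); print('yaw',np.degrees(np.arctan2(e[1],e[0])),np.linalg.norm(e))
print('tool delta mm',1000*s['tcp_rot'].T@(P-s['tool_pos']))
E
python3 fin.py
```

```text
Traceback (most recent call last):
  File "fin.py", line 5, in <module>
    k=max(cv2.findContours(m,0,1)[0],key=cv2.contourArea); q=cv2.minAreaRect(k); print(q,cv2.boundingRect(k))
ValueError: max() iterable argument is empty
```

```bash
sed -i 's/<30)/<T)/; s/^m=np/T=(int(a[193,281])+int(a[193,298]))\/2; print(a[193,262:302:3]); m=np/' fin.py; python3 fin.py
```

```text
[ 94  90  92  92 108  42  44  45  40  37  91  91  90  94]
((283.5, 194.5), (61.0, 15.0), 90.0) (276, 164, 16, 62)
[[ 0.4685 -0.2281  0.07  ]
 [ 0.4709 -0.2155  0.07  ]
 [ 0.5244 -0.2254  0.07  ]
 [ 0.5218 -0.2386  0.07  ]]
fin [ 0.49640568 -0.2269049   0.07      ]
yaw -10.498176945527629 0.054351809541371164
tool delta mm [-1.11872824e-01  2.69478269e+00  1.20703282e+02]
```

```bash
python3 -m handwheel '[[[0,0,0],[-1.8,1.6,40],0.6],[[0,0,0],[0,0,40],0.6],[[0,0,0],[0,0,40],0.6],[[0,0,0],[0,0,25],0.6],[[0,0,0],[0,0,11],0.6],[[0,0,0],[0,0,0],0.6],[[0,0,0],[0,0,0],1]]'
python3 -m handwheel '[[[0,0,0],[0,0,0],1],[[0,0,0],[0,0,0],1],[[0,0,0],[0,0,0],1],[[0,0,0],[0,0,0],1]]'
```

```text
time: 2.85
tool_pos: [0.4993, -0.2288, 0.0362]
tcp_rot: [[-0.982, 0.19, 0.002], [0.19, 0.982, -0.001], [-0.002, -0.0, -1.0]]
ft_force: [-0.5, -0.0, 0.5]
grip_width: 0.0307
grasp_force: 0.0
time: 3.35
tool_pos: [0.4989, -0.2283, 0.0356]
tcp_rot: [[-0.982, 0.19, 0.001], [0.19, 0.982, -0.0], [-0.001, -0.0, -1.0]]
ft_force: [-0.6, 1.1, 4.2]
grip_width: 0.0112
grasp_force: 30.0
```

```bash
python3 -m handwheel '[[[0,0,0],[0,0,-10],1],[[0,0,0],[0,0,-40],1],[[0,0,0],[0,0,-50],1],[[0,0,0],[0,0,-50],1],[[0,0,0],[0,0,-50],1],[[0,0,0],[0,0,0],1]]'
python3 - <<'E'
from h import *
c=shot('wrist','w2.png');s=r.read_state();print(s['tool_pos'],s['grip_width'],s['ft_force'])
R=s['tcp_rot'];print([proj(c,s['tool_pos']+R@np.array(p)) for p in([.043,0,-.006],[-.043,0,-.006],[.032,0,.02],[-.032,0,.02])])
E
```

```text
time: 4.1
tool_pos: [0.5007, -0.2289, 0.2398]
tcp_rot: [[-0.982, 0.19, 0.01], [0.19, 0.982, -0.002], [-0.01, -0.0, -1.0]]
ft_force: [0.1, 0.2, -2.8]
grip_width: 0.0111
grasp_force: 30.0
[ 0.49897991 -0.22803711  0.23656989] 0.010717091128259644 [-0.04977524  0.46176581 -2.43880394]
[array([281.73050604, 160.41416299]), array([281.57322389, 309.94615277]), array([281.79855748, 173.59041559]), array([281.68802326, 273.32154318])]
```

View pics/w2.png

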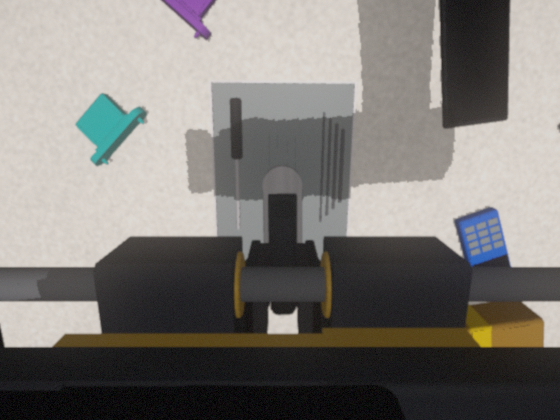

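The wrist view shows the spanner held upright, its near bar end at about (281,166) and the fin between the fingers.

```bash
cat > bar.py <<'E'
from h import *
c=cams.camera('wrist'); s=r.read_state(); R=s['tcp_rot']
g=cv2.cvtColor(c['image'],cv2.COLOR_RGB2GRAY).astype(int); print(g[158:200:2,282], g[185,252:312:2])
z=s['tool_pos'][2]-.0056
for u,v in((282,166),(262.5,192),(302,192)): print(1000*R.T@(ray(c,u,v,z)-s['tool_pos']))
print(1000*R.T@(ray(c,282.5,195,z+.04)-s['tool_pos']), R.round(4),s['tool_pos'])
E
python3 bar.py
```

```text
[ 94  91  92  88 101 113 114 114 113 112 113 112 113 113 111 112 108 101
  52  35  39] [ 93  95  92  93  92 102 110 110 108 108 109 112 110 112 114 113 110 109
 108 110 111 107 107 109 112 100  93  93  91  91]
[39.38053881  0.49697941  5.62952475]
[ 24.84538481 -10.36049605   5.60602121]
[24.86155011 11.66086924  5.63204457]
[ 31.8218135    0.73857208 -34.37578187] [[-9.817e-01  1.904e-01 -5.000e-04]
 [ 1.904e-01  9.817e-01  1.300e-03]
 [ 7.000e-04  1.200e-03 -1.000e+00]] [ 0.49785012 -0.22770953  0.23456562]
```

```bash
python3 -m handwheel '[[[0,0,0],[5,53.5,0],1],[[0,0,0],[5,53.5,0],1],[[0,0,0],[5,53.5,0],1],[[0,0,0],[5,53.5,0],1],[[0,0,0],[5,53.5,0],1],[[0,0,0],[5,53.5,0],1],[[0,0,0],[5,53.5,0],1],[[0,0,0],[5,53.5,0],1]]'
python3 -m handwheel '[[[0,0,-0.1405],[0,0,0],1],[[0,0,-0.1405],[0,0,0],1],[[0,0,-0.1405],[0,0,0],1],[[0,0,-0.1405],[0,0,0],1],[[0,0,-0.1405],[0,0,0],1],[[0,0,-0.1405],[0,0,0],1],[[0,0,-0.1405],[0,0,0],1],[[0,0,-0.1405],[0,0,0],1]]'
python3 -m handwheel '[[[0,0,0],[0,0,0],1],[[0,0,0],[0,0,0],1]]'
```

```text
time: 5.2
tool_pos: [0.5393, 0.2008, 0.2325]
tcp_rot: [[-0.982, 0.19, -0.004], [0.19, 0.982, -0.002], [0.004, -0.003, -1.0]]
ft_force: [0.7, 0.1, -2.1]
grip_width: 0.011
grasp_force: 30.0
time: 6.2
tool_pos: [0.5393, 0.199, 0.2322]
tcp_rot: [[-0.592, -0.806, -0.005], [-0.806, 0.592, -0.002], [0.005, 0.002, -1.0]]
ft_force: [-0.7, 0.2, -2.1]
grip_width: 0.011
grasp_force: 30.0
time: 6.45
tool_pos: [0.54, 0.1993, 0.2337]
tcp_rot: [[-0.597, -0.802, -0.002], [-0.802, 0.597, -0.001], [0.002, 0.001, -1.0]]
ft_force: [-0.0, -0.5, -1.8]
grip_width: 0.0108
grasp_force: 30.0
```

```bash
python3 -m handwheel '[[[0,0,0],[3.6,-0.6,0],1],[[0,0,0],[0,0,0],1]]'
python3 - <<'E'
from h import *
c=shot('wrist','w3.png');s=r.read_state();R=s['tcp_rot']
print(s['tool_pos'],R.round(3))
print([proj(c,P) for P in((.5586,.2246,.152),(.5218,.1751,.152),(.54,.2,.152))])
E
```

```text
time: 6.7
tool_pos: [0.5387, 0.196, 0.2349]
tcp_rot: [[-0.596, -0.803, -0.0], [-0.803, 0.596, -0.0], [0.0, 0.0, -1.0]]
ft_force: [-1.0, 0.2, -3.1]
grip_width: 0.0107
grasp_force: 30.0
[0.53882496 0.19617267 0.2350044 ] [[-0.596 -0.803  0.   ]
 [-0.803  0.596  0.   ]
 [-0.     0.    -1.   ]]
[array([282.70458386, 246.83464977]), array([282.8404597 , 169.70950579]), array([283.09299874, 209.29940437])]
```

View pics/w3.png

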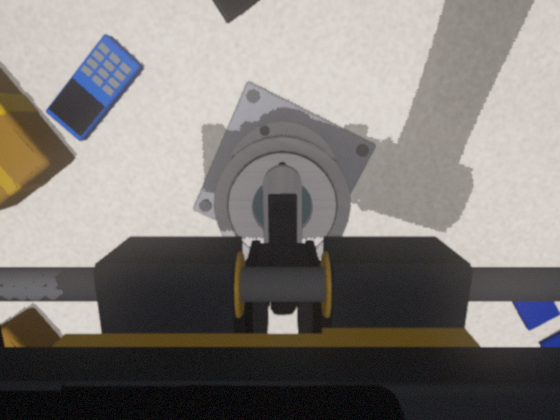

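The wrist view shows one hole peeping out at (282,164) beyond the bar end. The ring is centred near (282,205), in line with the spanner. I'll fit the ring circle in this same view.

```bash
cat > ring.py <<'E'
from h import *
from scipy.ndimage import map_coordinates, gaussian_filter
from scipy.optimize import least_squares
c=cams.camera('wrist'); s=r.read_state(); R=s['tcp_rot']
g=gaussian_filter(cv2.cvtColor(c['image'],cv2.COLOR_RGB2GRAY).astype(float),.7)
C=np.array([.540,.200]); rr=np.arange(.036,.050,.0003)
tx=R[:2,0]
for it in range(3):
    P=[]
    for t in np.radians(np.r_[-80:-14:4,14:81:4]):
        d=np.array([np.cos(t)*tx[0]-np.sin(t)*tx[1],np.sin(t)*tx[0]+np.cos(t)*tx[1]])
        uv=np.array([proj(c,[*(C+d*q),.152]) for q in rr]); v=map_coordinates(g,[uv[:,1],uv[:,0]],order=1)
        dv=np.diff(v); i=dv.argmin(); 
        if dv[i]<-1: P.append(C+d*rr[i])
    P=np.array(P); f=least_squares(lambda x:np.hypot(*(P-x[:2]).T)-x[2],[*C,.0415],loss='soft_l1',f_scale=.0005); C=f.x[:2]
    print(len(P),f.x.round(4),np.abs(f.fun).mean().round(5))
T=s['tool_pos']; print('tcp',T)
# hole visible part and bar end
print('col profile',g[150:182,282].astype(int), g[164,272:294].astype(int))
for u,v in((282,163.5),(282,166)):print((1000*R[:2,:2].T@(ray(c,u,v,.152)[:2]-T[:2])).round(1), (1000*R[:2,:2].T@(ray(c,u,v,T[2]-.0056)[:2]-T[:2])).round(1))
print('ring centre in tool',1000*R[:2,:2].T@(C-T[:2]))
E
python3 ring.py
```

```text
34 [0.5395 0.1977 0.0411] 0.00013
34 [0.5395 0.1977 0.0411] 0.00012
34 [0.5395 0.1977 0.0411] 0.00013
tcp [0.53887259 0.19624321 0.23503762]
col profile [ 89  80  92 113 128 133 133 133 132 131 123 101  73  61  69  85  99 109
 113 114 114 114 115 114 114 113 114 114 114 114 114 114] [135 134 132 129 124 115  97  79  70  69  69  68  72  85 105 120 127 131
 133 134 136 137]
[31.6  0.4] [41.4  0.5]
[29.7  0.4] [40.   0.5]
ring centre in tool [-1.55835721  0.40563135]
```

```bash
python3 -m handwheel '[[[0,0,0],[2,-0.2,15],1],[[0,0,0],[0,0,20],1],[[0,0,0],[0,0,15],1],[[0,0,0],[0,0,7],1],[[0,0,0],[0,0,0],1],[[0,0,0],[0,0,0],1]]'
python3 -m handwheel '[[[0,0,0],[0,0,1.5],1],[[0,0,0],[0,0,1.5],1],[[0,0,0],[0,0,0],1]]'
python3 -m handwheel '[[[0,0,0],[0,0,1],1],[[0,0,0],[0,0,0],1]]'
```

```text
time: 7.55
tool_pos: [0.5384, 0.1949, 0.1786]
tcp_rot: [[-0.595, -0.803, 0.001], [-0.803, 0.595, 0.001], [-0.001, -0.001, -1.0]]
ft_force: [-0.2, -0.0, -2.9]
grip_width: 0.0109
grasp_force: 30.0
time: 7.92
tool_pos: [0.5378, 0.1946, 0.1749]
tcp_rot: [[-0.596, -0.803, -0.0], [-0.803, 0.596, 0.0], [0.0, 0.0, -1.0]]
ft_force: [0.6, 0.7, -1.8]
grip_width: 0.0114
grasp_force: 30.0
time: 8.18
tool_pos: [0.5378, 0.1945, 0.1739]
tcp_rot: [[-0.596, -0.803, -0.0], [-0.803, 0.596, -0.0], [0.0, 0.0, -1.0]]
ft_force: [0.3, -0.4, -2.1]
grip_width: 0.0109
grasp_force: 30.0
```

```bash
for i in 1; do python3 -m handwheel '[[[0,0,0],[0,0,1],1],[[0,0,0],[0,0,0],1]]'
python3 -m handwheel '[[[0,0,0],[0,0,1],1],[[0,0,0],[0,0,0],1]]'
python3 -m handwheel '[[[0,0,0],[0,0,0.7],1],[[0,0,0],[0,0,0],1]]'; done | grep -E 'pos|ft_f'
```

```text
tool_pos: [0.5378, 0.1946, 0.1728]
ft_force: [0.1, 0.1, -0.8]
tool_pos: [0.5378, 0.1946, 0.1719]
ft_force: [0.6, -0.5, -2.8]
tool_pos: [0.5378, 0.1946, 0.1712]
ft_force: [0.6, -0.0, -1.9]
```

```bash
(python3 -m handwheel '[[[0,0,0],[0,0,1],1],[[0,0,0],[0,0,0],1]]'
python3 -m handwheel '[[[0,0,0],[0,0,1],1],[[0,0,0],[0,0,0],1]]'
python3 -m handwheel '[[[0,0,0],[0,0,1],1],[[0,0,0],[0,0,0],1]]') | grep -E 'pos|ft_f'; python3 -c "
from h import *
print(r.read_state()['wrist_torque'])"
```

```text
tool_pos: [0.5378, 0.1946, 0.1701]
ft_force: [-1.4, -1.1, -2.8]
tool_pos: [0.5378, 0.1946, 0.1691]
ft_force: [0.8, -0.8, -1.7]
tool_pos: [0.5378, 0.1946, 0.1681]
ft_force: [0.2, 0.1, -2.0]
[ 0.0306546   0.03689479 -0.00894273]
```

```bash
(python3 -m handwheel '[[[0,0,0],[0,0,1],1],[[0,0,0],[0,0,0],1]]'
python3 -m handwheel '[[[0,0,0],[0,0,0.8],1],[[0,0,0],[0,0,0],1],[[0,0,0],[0,0,0],1]]') | grep -E 'pos|ft_f'; python3 -c "
from h import *
s=r.read_state();print(s['wrist_torque'],s['qpos'])"
```

```text
tool_pos: [0.5378, 0.1946, 0.1672]
ft_force: [-0.4, -0.5, -0.6]
tool_pos: [0.5379, 0.1946, 0.1665]
ft_force: [0.4, -0.3, -2.0]
[0.0591961  0.01849647 0.01316867] [ 3.61123452e+01  1.79798577e+01 -9.30898728e+00  6.66849094e-04
 -6.27094474e+01 -7.26661016e+01]
```

```bash
cat > st.py <<'E'
from h import *
s=r.read_state();R=s['tcp_rot'];C=s['tool_pos']+R@[-.0036,.0005,.0206]
print('tau',s['wrist_torque'].round(3),'F',s['ft_force'].round(1),'yaw',np.arctan2(R[1,0],R[0,0]).round(4),'C',C.round(4),'grip',s['grip_width'].round(4),s['qpos'][5].round(1))
E
python3 st.py
python3 -m handwheel '[[[0,0,0.05],[0,0.18,0],1],[[0,0,0.05],[0,0.18,0],1],[[0,0,0.05],[0,0.18,0],1],[[0,0,0],[0,0,0],1]]' >/dev/null; python3 st.py
python3 -m handwheel '[[[0,0,0.05],[0,0.18,0],1],[[0,0,0.05],[0,0.18,0],1],[[0,0,0.05],[0,0.18,0],1],[[0,0,0],[0,0,0],1]]' >/dev/null; python3 st.py
```

```text
Traceback (most recent call last):
  File "st.py", line 3, in <module>
    print('tau',s['wrist_torque'].round(3),'F',s['ft_force'].round(1),'yaw',np.arctan2(R[1,0],R[0,0]).round(4),'C',C.round(4),'grip',s['grip_width'].round(4),s['qpos'][5].round(1))
                                                                                                                                     ^^^^^^^^^^^^^^^^^^^^^
AttributeError: 'float' object has no attribute 'round'
Traceback (most recent call last):
  File "st.py", line 3, in <module>
    print('tau',s['wrist_torque'].round(3),'F',s['ft_force'].round(1),'yaw',np.arctan2(R[1,0],R[0,0]).round(4),'C',C.round(4),'grip',s['grip_width'].round(4),s['qpos'][5].round(1))
                                                                                                                                     ^^^^^^^^^^^^^^^^^^^^^
AttributeError: 'float' object has no attribute 'round'
Traceback (most recent call last):
  File "st.py", line 3, in <module>
    print('tau',s['wrist_torque'].round(3),'F',s['ft_force'].round(1),'yaw',np.arctan2(R[1,0],R[0,0]).round(4),'C',C.round(4),'grip',s['grip_width'].round(4),s['qpos'][5].round(1))
                                                                                                                                     ^^^^^^^^^^^^^^^^^^^^^
AttributeError: 'float' object has no attribute 'round'
```

```bash
sed -i "s/s\['grip_width'\].round(4)/s['grip_width']/" st.py; python3 st.py
```

```text
tau [ 0.014 -0.201  0.233] F [ 1.2 -0.3 -2.9] yaw -2.5072 C [0.5399 0.1979 0.1459] grip 0.011398191655349896 -89.9
```

```bash
python3 -m handwheel '[[[0,0,0.05],[0,0.18,0],1],[[0,0,0.05],[0,0.18,0],1],[[0,0,0],[0,0,0],1]]' >/dev/null; python3 st.py
python3 -m handwheel '[[[0,0,0.05],[0,0.18,0],1],[[0,0,0.05],[0,0.18,0],1],[[0,0,0],[0,0,0],1]]' >/dev/null; python3 st.py
```

```text
tau [-0.067 -0.276  0.219] F [ 1.3 -1.1 -2.3] yaw -2.607 C [0.54   0.1979 0.1459] grip 0.010886404391782147 -95.6
tau [-0.03  -0.355  0.212] F [ 1.2 -0.9 -2.2] yaw -2.7068 C [0.54   0.198  0.1459] grip 0.010873881278535162 -101.4
```

```bash
python3 -m handwheel '[[[0,0,0.04],[0,0.15,0],1],[[0,0,0.04],[0,0.15,0],1],[[0,0,0],[0,0,0],1]]' >/dev/null; python3 st.py
python3 -m handwheel '[[[0,0,0.04],[0,0.15,0],1],[[0,0,0],[0,0,0],1]]' ; python3 st.py
```

```text
tau [-0.074 -0.439  0.257] F [ 1.4  0.2 -2.2] yaw -2.7869 C [0.54   0.198  0.1459] grip 0.011160773887509988 -106.0
time: 12.68
tool_pos: [0.5368, 0.1964, 0.1665]
tcp_rot: [[-0.951, -0.309, 0.0], [-0.309, 0.951, 0.0], [-0.0, -0.0, -1.0]]
ft_force: [0.7, -0.4, -2.8]
grip_width: 0.0108
grasp_force: 30.2
tau [-0.093 -0.487  0.219] F [ 0.7 -0.4 -2.8] yaw -2.827 C [0.5401 0.198  0.1459] grip 0.010833413283300435 -108.3
```

```bash
python3 -m handwheel '[[[0,0,0.04],[0,0.15,0],1],[[0,0,0],[0,0,0],1]]' >/dev/null; python3 st.py
python3 -m handwheel '[[[0,0,0.04],[0,0.15,0],1],[[0,0,0],[0,0,0],1]]' >/dev/null; python3 st.py
python3 - <<'E'
from h import *
a=shot('scene')['image'][:,:,::-1]; b=shot('wrist')['image'][:,:,::-1]
cv2.imwrite('pics/x4.png',np.hstack([cv2.resize(a[210:310,290:400],(440,400),interpolation=2),cv2.resize(b[120:250,220:345],(360,400),interpolation=2)]))
E
```

```text
tau [-0.112 -0.581  0.207] F [ 2.1 -1.  -2.6] yaw -2.8671 C [0.5401 0.198  0.1459] grip 0.010947942140167663 -110.6
tau [-0.089 -0.595  0.179] F [ 1.7 -0.5 -2.2] yaw -2.9072 C [0.54   0.198  0.1459] grip 0.010596727674077348 -112.9
```

View pics/x4.png

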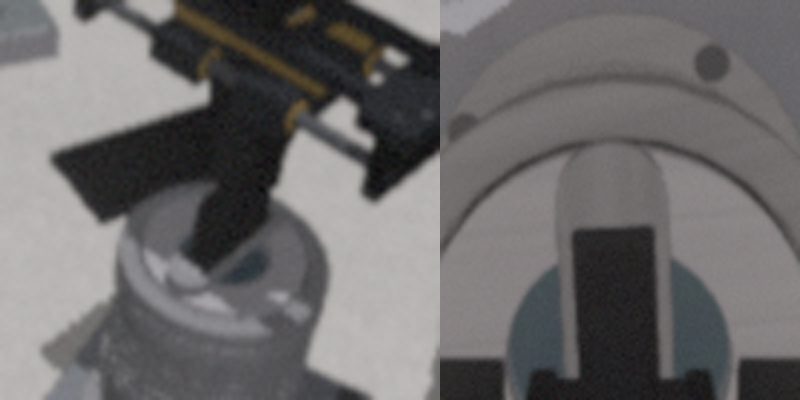

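The spanner lies flat across the ring, with its bar in line with the tool. No stop yet, so I keep turning.

```bash
python3 -m handwheel '[[[0,0,0.04],[0,0.15,0],1],[[0,0,0],[0,0,0],1]]' >/dev/null; python3 st.py
python3 -m handwheel '[[[0,0,0.04],[0,0.15,0],1],[[0,0,0],[0,0,0],1]]' >/dev/null; python3 st.py
python3 -m handwheel '[[[0,0,0.04],[0,0.15,0],1],[[0,0,0],[0,0,0],1]]' >/dev/null; python3 st.py
```

```text
tau [-0.133 -0.647  0.276] F [ 2.1 -0.1 -2.6] yaw -2.9476 C [0.5401 0.198  0.1459] grip 0.01079948963087813 -115.3
tau [-0.154 -0.703  0.278] F [ 2.1 -0.1 -1.7] yaw -2.9874 C [0.5401 0.198  0.1459] grip 0.010789229923102977 -117.6
tau [-0.139 -0.697  0.239] F [ 2.6 -1.  -2.4] yaw -3.0273 C [0.5401 0.198  0.1459] grip 0.011069940716816504 -119.9
```

```bash
python3 -m handwheel '[[[0,0,0.03],[0,0.11,0],1],[[0,0,0],[0,0,0],1]]' >/dev/null; python3 st.py
python3 -m handwheel '[[[0,0,0.03],[0,0.11,0],1],[[0,0,0],[0,0,0],1]]' >/dev/null; python3 st.py
python3 -m handwheel '[[[0,0,0.03],[0,0.11,0],1],[[0,0,0],[0,0,0],1]]' >/dev/null; python3 st.py
```

```text
tau [-0.217 -0.824  0.262] F [ 2.4 -0.5 -2.6] yaw -3.0586 C [0.5401 0.198  0.1459] grip 0.011356143457891018 -121.7
tau [-0.224 -0.89   0.254] F [ 3.  -0.2 -2.4] yaw -3.089 C [0.5401 0.198  0.1459] grip 0.011150398051740396 -123.4
tau [-0.261 -0.926  0.279] F [ 3.1 -0.4 -2.6] yaw -3.1192 C [0.5401 0.198  0.1459] grip 0.01099454228175582 -125.2
```

```bash
cat > yaw.py <<'E'
from h import *
def an(g):
    L=[]
    for v in range(204,234,2):
        row=g[v,240:325]; i=np.nonzero(row<62)[0]+240; L.append((v,i.min(),i.max()))
    L=np.array(L); p=np.polyfit(L[:,0],(L[:,1]+L[:,2])/2,1); return p[0].round(3),L[::4].tolist()
for f in('w2','w3'): print(f,an(cv2.imread(f'pics/{f}.png',0)))
c=shot('wrist','w5.png'); g=cv2.imread('pics/w5.png',0); print(an(g)); print(g[180,240:325:2]); print(g[162:196:2,282])
E
python3 yaw.py; python3 st.py
```

```text
w2 (np.float64(0.004), [[204, 269, 296], [212, 269, 296], [220, 269, 295], [228, 269, 296]])
w3 (np.float64(0.007), [[204, 268, 296], [212, 269, 295], [220, 269, 296], [228, 269, 295]])
(np.float64(0.049), [[204, 266, 293], [212, 267, 294], [220, 267, 294], [228, 268, 294]])
[ 81 114 128 131 134 134 134 133 132 132 121 111 109 109 111 109 111 114
 113 115 111 110 108 113 110 109 106 108 109 124 134 135 133 136 135 136
 134 134 137 136 128 102  63]
[107  97  90 110 109 109 109 112 111 110 110 111 110 110 107 108  60]
tau [-0.309 -0.956  0.249] F [ 2.9  0.1 -2.8] yaw -3.1188 C [0.5401 0.198  0.1459] grip 0.011044108889646121 -125.1
```

```bash
python3 -m handwheel '[[[0,0,0.03],[-0.3,0.11,0],1],[[0,0,0],[0,0,0],1]]' >/dev/null; python3 st.py
python3 -m handwheel '[[[0,0,0.03],[-0.1,0.11,0],1],[[0,0,0],[0,0,0],1]]' >/dev/null; python3 st.py
python3 -m handwheel '[[[0,0,0.02],[0,0.07,0],1],[[0,0,0],[0,0,0],1]]' >/dev/null; python3 st.py
```

```text
tau [-0.268 -0.686  0.234] F [ 2.7 -0.5 -0.9] yaw 3.1341 C [0.5401 0.198  0.1459] grip 0.010745993350982617 -126.9
tau [-0.289 -0.522  0.442] F [ 2.1 -1.6 -2.6] yaw 3.1044 C [0.5402 0.198  0.1459] grip 0.011428731173894282 -128.6
tau [-0.259 -0.391  0.503] F [ 1.1 -0.4 -0.9] yaw 3.0845 C [0.5403 0.198  0.1459] grip 0.011266741961759745 -129.7
```

```bash
python3 -m handwheel '[[[0,0,0],[0,0,0],1],[[0,0,-0.04],[0,-0.14,0],1],[[0,0,-0.04],[0,-0.14,0],1],[[0,0,0],[0,0,0],1]]' >/dev/null; python3 st.py; python3 yaw.py
```

```text
tau [-0.229 -0.395  0.144] F [ 0.9 -0.7 -0.5] yaw -3.1203 C [0.5402 0.198  0.1458] grip 0.011191888660627888 -125.2
w2 (np.float64(0.004), [[204, 269, 296], [212, 269, 296], [220, 269, 295], [228, 269, 296]])
w3 (np.float64(0.007), [[204, 268, 296], [212, 269, 295], [220, 269, 296], [228, 269, 295]])
(np.float64(0.047), [[204, 267, 294], [212, 267, 294], [220, 268, 295], [228, 268, 295]])
[ 87 119 130 134 133 133 133 132 133 133 133 113 111 107 108 110 110 111
 113 112 113 111 109 109 112 111 109 108 107 113 130 133 134 137 133 133
 135 137 135 136 131 108  72]
[105  93  91 111 113 109 111 112 112 111 112 108 111 111 112 108  60]
```

```bash
python3 -m handwheel '[[[0,0,-0.04],[0,-0.14,0],1],[[0,0,0],[0,0,0],1]]' >/dev/null; python3 st.py
python3 -m handwheel '[[[0,0,0],[0,0,-2],1],[[0,0,0],[0,0,-3],1],[[0,0,0],[0,0,-4],1]]' >/dev/null; python3 st.py
python3 -m handwheel '[[[0,0,0],[0,0,-15],1],[[0,0,0],[0,0,-25],1],[[0,0,0],[0,0,-25],1],[[0,0,0],[0,0,0],1]]' >/dev/null; python3 st.py; python3 yaw.py|tail -3; python3 bar.py
```

```text
tau [-0.072 -0.119  0.007] F [ 1.3 -0.6 -1.2] yaw -3.0806 C [0.5399 0.198  0.1455] grip 0.010765372484555029 -122.9
tau [0.006 0.034 0.   ] F [-0.3 -0.6 -1.5] yaw -3.0792 C [0.5401 0.198  0.155 ] grip 0.011254162363998009 -122.8
tau [-0.012 -0.005 -0.049] F [-0.9 -0.2 -3.1] yaw -3.0787 C [0.5418 0.1989 0.2231] grip 0.010876092299084601 -122.8
 113 115 114 114 112 111 110 112 111 110 107 109 116 129 137 134 133 134
 134 133 135 135 135 135 135]
[ 58  73 103 116 115 115 113 113 114 114 115 113 113 115 111 104  55]
[130 136 111  71 103 114 115 115 115 115 116 113 114 115 112 113 111 103
  52  42  45] [133 133 133 133 120 107 110 109 109 106 110 112 112 113 111 114 112 112
 110 111 112 110 110 110 111 121 133 133 133 135]
[39.70031936  1.01309807  5.62704674]
[25.21411046 -9.81224631  5.61192109]
[25.22539833 12.14278845  5.62296803]
[ 32.13224905   1.19675443 -34.37793334] [[-9.98e-01 -6.25e-02 -7.00e-04]
 [-6.25e-02  9.98e-01  5.00e-04]
 [ 7.00e-04  5.00e-04 -1.00e+00]] [0.53627498 0.19729836 0.24017089]
```

```bash
python3 yaw.py | sed -n 3p
python3 -m handwheel '[[[0,0,0.127],[0,0,0],1],[[0,0,0.127],[0,0,0],1],[[0,0,0],[0,0,0],1]]' | grep -E "tcp_rot|tool_pos"
python3 -m handwheel '[[[0,0,0],[-15.2,-53.1,0],1],[[0,0,0],[-15.2,-53.1,0],1],[[0,0,0],[-15.2,-53.1,0],1],[[0,0,0],[-15.2,-53.1,0],1],[[0,0,0],[-15.2,-53.1,0],1],[[0,0,0],[-15.2,-53.1,0],1],[[0,0,0],[-15.2,-53.1,0],1],[[0,0,0],[-15.2,-53.1,0],1]]' >/dev/null
python3 -m handwheel '[[[0,0,0],[0,0,0],1],[[0,0,0],[0,0,0],1]]'
python3 - <<'E'
from h import *
c=shot('wrist','w6.png');s=r.read_state();print(proj(c,(.501,-.227,.028)),[proj(c,(.501+a*.046,-.227-a*.009,.028)) for a in(-1,1)])
cv2.imwrite('pics/w6v.png',cv2.resize(cv2.imread('pics/w6.png')[0:240,150:430],(700,600)))
t=cv2.imread('pics/w6.png')
shot('top','t6.png')
E
```

```text
(np.float64(0.012), [[204, 268, 295], [212, 269, 295], [220, 269, 295], [228, 269, 295]])
tool_pos: [0.5362, 0.197, 0.2391]
tcp_rot: [[-0.982, 0.189, -0.002], [0.189, 0.982, -0.001], [0.002, -0.002, -1.0]]
time: 19.02
tool_pos: [0.575, -0.2428, 0.2395]
tcp_rot: [[-0.982, 0.19, -0.002], [0.19, 0.982, 0.001], [0.002, 0.0, -1.0]]
ft_force: [-0.4, -1.2, -2.7]
grip_width: 0.011
grasp_force: 30.0
[282.75436568 108.2002199 ] [array([282.92434048,  61.08631059]), array([282.59404992, 152.63682164])]
```

View pics/w6v.png

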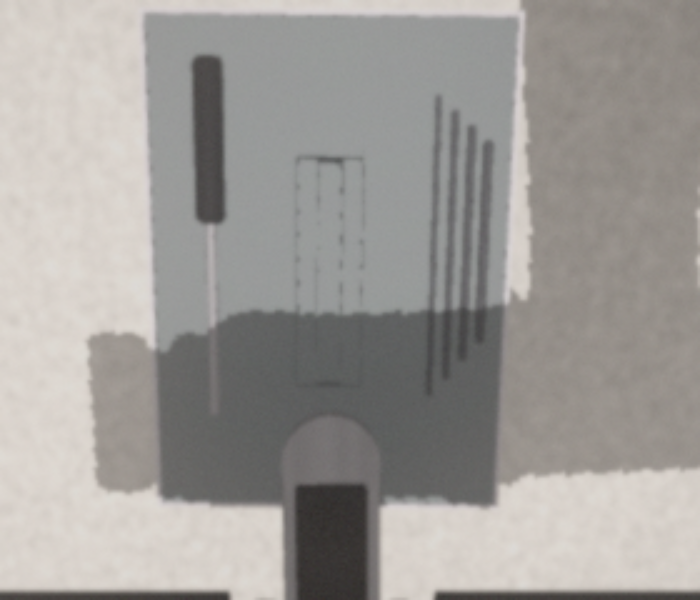

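The wrist view shows the empty cut-out at crop x 296–364, y 157–384, with the spanner aligned below it.

Run:
```python
from h import *
c=cams.camera('wrist'); s=r.read_state(); R=s['tcp_rot']; T=s['tool_pos']
q=lambda X,Y:((X+.5)/2.5-.5+150,(Y+.5)/2.5-.5)
P=[ray(c,*q(X,Y),.028) for X,Y in((296,157),(364,157),(361.5,384),(297,384))]
loc=np.array([1000*R.T@(p-T) for p in P])[:,:2]; print(loc.round(1), 'slot mid tool',loc.mean(0),np.mean(P,0)[:2])
a=(loc[0]+loc[1])/2-(loc[2]+loc[3])/2; print('dir',a,'len',np.hypot(*a),'skew',a[1]/a[0])
z=T[2]-.0056
for X,Y in((330,413),(284,490),(380,490)): print(1000*R.T@(ray(c,*q(X,Y),z)-T))
print(T,R.round(3))
```

```text
[[121.  -13.9]
 [121.   14.2]
 [ 27.7  14. ]
 [ 27.7 -14.3]] slot mid tool [ 7.43506346e+01 -2.75341092e-02] [ 0.50239893 -0.22767507]
dir [93.24931302  0.30232989] len 93.24980311604537 skew 0.00324216744419127
[41.55279083  0.29918221  5.60704427]
[24.50242669 -9.86898985  5.60255643]
[24.51252555 11.3629902   5.60593445]
[ 0.57546016 -0.24165343  0.24046472] [[-0.982  0.188 -0.   ]
 [ 0.188  0.982  0.   ]
 [ 0.     0.    -1.   ]]
```

```bash
python3 -m handwheel '[[[0,0,0],[38.8,-0.7,0],1],[[0,0,0],[38.7,0,0],1],[[0,0,0],[0,0,45],1],[[0,0,0],[0,0,45],1],[[0,0,0],[0,0,45],1],[[0,0,0],[0,0,40],1],[[0,0,0],[0,0,0],1],[[0,0,0],[0,0,0],1]]'
python3 - <<'E'
from h import *
s=r.read_state(); R=s['tcp_rot'];T=s['tool_pos']; print(T,(1000*R.T@(np.array([.5024,-.2277,T[2]])-T)).round(2),'want -3.2,0.7')
E
```

```text
time: 20.18
tool_pos: [0.5009, -0.2287, 0.0674]
tcp_rot: [[-0.982, 0.188, 0.003], [0.188, 0.982, -0.001], [-0.003, -0.001, -1.0]]
ft_force: [-0.8, 0.3, -1.0]
grip_width: 0.011
grasp_force: 30.0
[ 0.50094607 -0.22873673  0.06737163] [-1.23  1.29  0.  ] want -3.2,0.7
```

```bash
cat > p.py <<'E'
from h import *
s=r.read_state(); R=s['tcp_rot'];T=s['tool_pos']; print(T,(1000*R.T@(np.array([.5024,-.2277,T[2]])-T)).round(2),'want -3.2,0.7',s['ft_force'].round(1))
E
python3 -m handwheel '[[[0,0,0],[1,0.6,7],1],[[0,0,0],[0,0,0],1],[[0,0,0],[0,0,0],1]]' >/dev/null; python3 p.py
python3 -m handwheel '[[[0,0,0],[0,0,8],1],[[0,0,0],[0,0,0],1],[[0,0,0],[0,0,0],1]]' >/dev/null; python3 p.py
```

```text
[ 0.49862792 -0.22814461  0.05905893] [-3.62  1.15  0.  ] want -3.2,0.7 [ 0.5  0.3 -2.5]
[ 0.4982642  -0.22808046  0.05025865] [-3.99  1.16 -0.  ] want -3.2,0.7 [ 0.7 -0.2 -2.7]
```

Within about 1 mm. Tips are at 0.030, so I go on down in small steps while watching the force.

```bash
python3 -m handwheel '[[[0,0,0],[-0.6,0.4,3],1],[[0,0,0],[0,0,2],1],[[0,0,0],[0,0,0],1]]' >/dev/null; python3 p.py
python3 -m handwheel '[[[0,0,0],[0,0,3],1],[[0,0,0],[0,0,2],1],[[0,0,0],[0,0,0],1]]' >/dev/null; python3 p.py
python3 -m handwheel '[[[0,0,0],[0,0,2],1],[[0,0,0],[0,0,1.4],1],[[0,0,0],[0,0,0],1]]' >/dev/null; python3 p.py
```

```text
[ 0.49881962 -0.22771186  0.04521085] [-3.51  0.69 -0.  ] want -3.2,0.7 [-0.1 -0.1 -1.8]
[ 0.49880161 -0.22772571  0.0402061 ] [-3.53  0.71 -0.  ] want -3.2,0.7 [-0.4 -0.2 -2.6]
[ 0.49886972 -0.22771785  0.0369017 ] [-3.46  0.69 -0.  ] want -3.2,0.7 [-0.8  0.3 -1.6]
```

```bash
python3 -m handwheel '[[[0,0,0],[0,0,1],1],[[0,0,0],[0,0,0],1]]' >/dev/null; python3 p.py
python3 -m handwheel '[[[0,0,0],[0,0,0],0.6],[[0,0,0],[0,0,0],0.6],[[0,0,0],[0,0,0],0.6],[[0,0,0],[0,0,0],0.6]]' |grep -E 'ft|width'
python3 -m handwheel '[[[0,0,0],[0,0,-20],0.6],[[0,0,0],[0,0,-40],0.6],[[0,0,0],[0,0,-50],0.6],[[0,0,0],[0,0,-50],0.6],[[0,0,0],[-50,0,0],0.6],[[0,0,0],[-40,0,0],0.6],[[0,0,0],[0,0,0],0.6],[[0,0,0],[0,0,0],0.6]]'
python3 - <<'E'
from h import *
b=shot('wrist','w7.png')['image'][:,:,::-1]; t=shot('top','t7.png')['image'][:,:,::-1]
cv2.imwrite('pics/x7.png',np.hstack([cv2.resize(b[0:240,180:400],(400,436)),cv2.resize(t[170:260,125:207],(400,436),interpolation=2)]))
E
```

```text
[ 0.49895416 -0.22775685  0.03599985] [-3.37  0.71 -0.  ] want -3.2,0.7 [ 0.7 -0.1 -2.9]
ft_force: [-0.7, 0.0, 0.1]
grip_width: 0.0336
time: 23.8
tool_pos: [0.5866, -0.2447, 0.1955]
tcp_rot: [[-0.982, 0.19, -0.002], [0.19, 0.982, 0.0], [0.002, 0.0, -1.0]]
ft_force: [0.2, 0.0, 0.2]
grip_width: 0.0348
grasp_force: 0.0
```

View pics/x7.png

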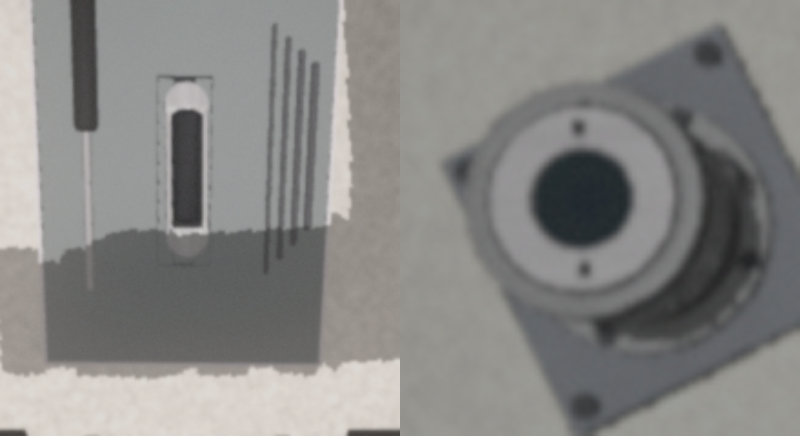

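The spanner sits centred in its cut-out, bar at crop (186,169). The ring's holes have turned about 50° clockwise, now at (578,128) and (585,269), which agrees with the torque doubling at the stop.

```bash
python3 -c "
from h import *
print(r.job_done())"
```

```text
the job is handed in; nothing more can be done
None
```

I turned the ring about 50° clockwise until the wrist torque doubled at its stop, put the spanner back centred in its cut-out with its pins down, and handed the job in; no verdict came back.

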